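Print blank limestone tablets in the treadle press and rack them

ROBOT

A 7-joint arm with a two-finger parallel gripper is mounted at the origin on the work surface. World frame = base frame: x ahead of the robot, y to its left, z up, the work surface at z = 0. Lengths are in m, angles in rad, forces in N, time in s.
With the tool pointing down it reaches from about 0.425 to 0.975 m from the base axis. Payload 16.7 kg.
Tool frame: the origin (TCP) lies at the very end of the fingers, on their centre line; the grasp point (between the pads) lies 19 mm behind it; z points along the fingers, y is the line along which they close (so a half turn about z gives the same grasp; the last joint's range is limited). The gripper opens to 85 mm and grips with 20 to 120 N. Pads are 22 mm wide; open, the fingers measure 114 mm over their backs; the gripper's body (76 mm by 85 mm) begins 54 mm behind the grasp point. The pads swing forward as they close: fully open they stand 13 mm farther back than shut.
Start: joints at [-1.361, 0.426, 0.074, 1.606, -0.034, 1.111, -0.067], TCP at [0.237, 0.632, 0.231] pointing down, gripper open.
Joint ranges: [-2.85, 2.85], [-0.5, 2.14], [-1.23, 1.37], [0.21, 2.46], [-1.02, 4.16], [0.16, 2.05], [-2.73, 2.73]. Speed limits (rad/s): [1.89, 1.89, 2.39, 2.39, 3.01, 3.01, 3.01].

INTERFACE

Orientations are given as a unit quaternion [x, y, z, w].
In Python, from bench import ctrl gives the robot as it stands.
- The arm moves only by the shell command python3 -m crank 'ROWS' [OPENING] [FORCE]. ROWS is JSON, a list of rows, each an object with "slide": the shift along the tool's x, y, z in cm, a list of three; "turn": the turn, a rotation vector about the tool's x, y, z in rad, a list of three. A call has 1 to 10 rows; each row is the pose to reach, as a shift and turn from the pose commanded when the call began, along the tool's axes at that moment; what a row does not reach only later rows make up. A row lasts 1/8 s, in which the tool goes at most 62.5 mm and 10.7 degrees, less where a joint would pass 70% of its speed; a pose out of reach is approached as far as the arm can. A call with a gripper value outside its range is refused whole. OPENING is the closure, from -1 (fully open) to 1 (shut), so that 0 is half open, set as the call begins (- or left out, the last holds). The fingers move at their own pace and stop on an object; FORCE is the grip in N (left out, the last holds). Time passes only in rows, so rows that repeat a pose let the fingers close. It gives the time, the measured TCP pose, the force, the opening and the grip force at its end, in the units of the state.
- ctrl.sense(): the state, without advancing time (a new reading comes with each control period).
- ctrl.capture(name): name is "scene" or "top" or "wrist"; returns (picture, depth): 480x640x3 uint8, red, green, blue; 480x640 float32, m along the optical axis (not along the pixel's ray), 0 where there is no reading.
- ctrl.get_calibration(name): a dict with "intrinsics" (3x3 intrinsics, pixels), "R" (3x3) and "t" (3): a world point X has camera coordinates R X + t. Camera axes: x right, y down, z forward; pixel columns grow to the right and rows downward; lengths in m; the calibration is good to about 2 mm. A picture is of the moment at which its call begins: read the wrist's pose just before it. get_calibration takes no time and is no camera call; for the wrist camera it gives the pose at the moment of the call.
- ctrl.finish_job(): hands the job in; it is judged then, once.
Trained networks look in the newest picture that a camera, given by its name, has taken for a name from the list of things; names that differ only in an ending like _2 or _b are one class to them, and where a whole thing is asked for, a point or a joint stands for the part that bears it (a point fixed in the world has none). Each returns a list of dicts, best first, with "score" (0 to 1); they miss things now and then, are a little off and sometimes report something else, mostly with a low value. They report only what shows in the picture. A call takes as long as a camera call.
- ctrl.find_in(camera, query): "at" ([x, y, z] in m, in world coordinates, good to about 4 mm: the middle of the surface that is visible of it).
- ctrl.spot_point(camera, query): "at" ([x, y, z] in m, in world coordinates, good to about 4 mm: a listed point, or the origin of a listed thing).
The state is a dict: "clock": time; "joint_pos": joint angles; "qd": joint speeds; "effort": joint torques, N m; "tcp_pos": TCP position; "orientation": TCP orientation; "wrist_force": force on the tool from outside, world axes, zero at the start; "moment": the same for the moment, N m; "opening": finger opening in m; "gripper_force": force on a finger pad.
Only numpy, scipy, OpenCV 4.12 (cv2) and the standard library are available. Lean on these libraries where they do the work, as an engineer would, in place of code of your own. Each camera call takes 0.05 s, during which the arm holds its last target. There are 200 camera calls.

TASK

Lay every blank stone tablet from the mat flat across the press's narrow raised ledge, each centred on its own die place with its long sides square across the ledge; with all of them lying there, press the treadle right down to its stop with the gripper and hold it down for about a second so the dies print the carving outline, then let it come back up. Then move every tablet to the sloped rack, lying flat on its board, and leave the mallet, the finished relief and the ink jar alone.

Things in the scene. Friction and masses are not known exactly. Their poses are not given: they have to be found in the camera images.
- tablet1: a plain blank limestone tablet, a slab 66 (its own x) by 46 (y) by 16 (z) mm, 0.12 kg, edges barely rounded; origin at the middle of the slab; both faces alike. At the start it lies flat on the dark mat at the robot's left. Three or four of the four tablets are present
- tablet2: a plain blank limestone tablet, a slab 66 (its own x) by 46 (y) by 16 (z) mm, 0.12 kg, edges barely rounded; origin at the middle of the slab; both faces alike. At the start it lies flat on the dark mat at the robot's left. Three or four of the four tablets are present
- tablet3: a plain blank limestone tablet, a slab 66 (its own x) by 46 (y) by 16 (z) mm, 0.12 kg, edges barely rounded; origin at the middle of the slab; both faces alike. At the start it lies flat on the dark mat at the robot's left. Three or four of the four tablets are present
- tablet4: a plain blank limestone tablet, a slab 66 (its own x) by 46 (y) by 16 (z) mm, 0.12 kg, edges barely rounded; origin at the middle of the slab; both faces alike. At the start it lies flat on the dark mat at the robot's left. Three or four of the four tablets are present
- press: green bench press, fixed. Origin at table level below the middle of the ledge; x from the robot's side to the hinged head, y along the ledge, z up. Base plate 8 mm thick, x -60 to 165, y +-185 mm, a tongue under the treadle to x -105. On it the steel ledge along y: 30 mm wide (x +-15), 340 mm long, top 30 mm above the table; a tablet laid across it (its x along press x) overhangs 18 mm each end
- head (a joint): angle of the press's head, a light frame with four dies hinged at press x = 140 mm, 75 mm up. 0: standing, leaning back, top about 220 mm above the table, nothing nearer than 120 mm to the ledge's middle line, so the ledge is free from above. The treadle swings it: at the treadle's stop it reads 1.95 rad, the dies just on the tablets' faces
- slot1 (a point): number 1 from the right (press y = -120 mm) die place on the press ledge: point on the ledge's top face, 30 mm above the table, in the middle of the ledge's width, straight below where a die comes down; axes as the press. A tablet lying there has its middle 8 mm above this point
- slot2 (a point): number 2 from the right (press y = -40 mm) die place on the press ledge: point on the ledge's top face, 30 mm above the table, in the middle of the ledge's width, straight below where a die comes down; axes as the press. A tablet lying there has its middle 8 mm above this point
- slot3 (a point): number 3 from the right (press y = 40 mm) die place on the press ledge: point on the ledge's top face, 30 mm above the table, in the middle of the ledge's width, straight below where a die comes down; axes as the press. A tablet lying there has its middle 8 mm above this point
- slot4 (a point): number 4 from the right (press y = 120 mm) die place on the press ledge: point on the ledge's top face, 30 mm above the table, in the middle of the ledge's width, straight below where a die comes down; axes as the press. A tablet lying there has its middle 8 mm above this point
- treadle (a joint): angle of the press's sprung treadle: 0 up at rest, growing as it is pressed, 0.40 rad at its lower stop; springs back by itself. Pressing at treadle_pad takes about 5 N at first and some 10 to 12 N at the stop, straight down
- treadle_pad (a point): point on the top face of the treadle's black rubber pad (68 by 64 mm), at the pad's middle, on the robot's side of the press; it moves with the treadle, 75 mm out from the hinge. At rest the pad is about 49 mm above the table and slopes up towards the robot by 0.22 rad; at the stop it is about 19 mm above the table and slopes down by 0.18 rad
- treadle_hinge (a point): hinge line of the treadle, along the press's y, 26 mm above the table; fixed to the press; axes as the press
- rack_board: pale wooden board of the sloped rack at the robot's right, fixed, 170 mm (its x, up the slope) by 220 (y) by 10 mm, tilted 20 degrees. Origin at the middle of its upper face, 48 mm above the table; z is the face's upward normal. Its low edge faces the robot; a lip there stands 9 mm above the face, inner side at x = -85 mm. Four tablets fit, long sides up the slope, at x = -48 and 28, y = +-48 mm
- mat: black rubber mat 220 by 230 by 3 mm under the tablets, fixed; origin at table level under its middle
- mallet: bystander: loose wooden mallet lying down, head 60 mm in diameter and 80 mm long, handle 130 mm; origin on the table under its middle
- relief: bystander: finished white relief plaque 110 by 85 by 16 mm lying flat beyond the mat; origin under its middle
- ink_jar: bystander: amber ink jar 56 mm in diameter, 70 mm high, beyond the rack; origin under its middle

How it is judged:
On the way, in this order (a step that is already met when the one before it is completed fails the run):
1. every tablet lies flat across the ledge, each centred on a die place, released (((x of tablet1 in the frame of slot1 between -0.014 and 0.014 m and y of tablet1 in the frame of slot1 between -0.016 and 0.016 m and z of tablet1 in the frame of slot1 between 0.004 and 0.012 m) or (x of tablet1 in the frame of slot2 between -0.014 and 0.014 m and y of tablet1 in the frame of slot2 between -0.016 and 0.016 m and z of tablet1 in the frame of slot2 between 0.004 and 0.012 m) or (x of tablet1 in the frame of slot3 between -0.014 and 0.014 m and y of tablet1 in the frame of slot3 between -0.016 and 0.016 m and z of tablet1 in the frame of slot3 between 0.004 and 0.012 m) or (x of tablet1 in the frame of slot4 between -0.014 and 0.014 m and y of tablet1 in the frame of slot4 between -0.016 and 0.016 m and z of tablet1 in the frame of slot4 between 0.004 and 0.012 m)) and angle between the z axis of each of tablet1, tablet2, tablet3, tablet4 and the z axis of press, either way round below 0.1 rad and angle between the x axis of each of tablet1, tablet2, tablet3, tablet4 and the x axis of press, either way round below 0.25 rad and ((x of tablet2 in the frame of slot1 between -0.014 and 0.014 m and y of tablet2 in the frame of slot1 between -0.016 and 0.016 m and z of tablet2 in the frame of slot1 between 0.004 and 0.012 m) or (x of tablet2 in the frame of slot2 between -0.014 and 0.014 m and y of tablet2 in the frame of slot2 between -0.016 and 0.016 m and z of tablet2 in the frame of slot2 between 0.004 and 0.012 m) or (x of tablet2 in the frame of slot3 between -0.014 and 0.014 m and y of tablet2 in the frame of slot3 between -0.016 and 0.016 m and z of tablet2 in the frame of slot3 between 0.004 and 0.012 m) or (x of tablet2 in the frame of slot4 between -0.014 and 0.014 m and y of tablet2 in the frame of slot4 between -0.016 and 0.016 m and z of tablet2 in the frame of slot4 between 0.004 and 0.012 m)) and ((x of tablet3 in the frame of slot1 between -0.014 and 0.014 m and y of tablet3 in the frame of slot1 between -0.016 and 0.016 m and z of tablet3 in the frame of slot1 between 0.004 and 0.012 m) or (x of tablet3 in the frame of slot2 between -0.014 and 0.014 m and y of tablet3 in the frame of slot2 between -0.016 and 0.016 m and z of tablet3 in the frame of slot2 between 0.004 and 0.012 m) or (x of tablet3 in the frame of slot3 between -0.014 and 0.014 m and y of tablet3 in the frame of slot3 between -0.016 and 0.016 m and z of tablet3 in the frame of slot3 between 0.004 and 0.012 m) or (x of tablet3 in the frame of slot4 between -0.014 and 0.014 m and y of tablet3 in the frame of slot4 between -0.016 and 0.016 m and z of tablet3 in the frame of slot4 between 0.004 and 0.012 m)) and ((x of tablet4 in the frame of slot1 between -0.014 and 0.014 m and y of tablet4 in the frame of slot1 between -0.016 and 0.016 m and z of tablet4 in the frame of slot1 between 0.004 and 0.012 m) or (x of tablet4 in the frame of slot2 between -0.014 and 0.014 m and y of tablet4 in the frame of slot2 between -0.016 and 0.016 m and z of tablet4 in the frame of slot2 between 0.004 and 0.012 m) or (x of tablet4 in the frame of slot3 between -0.014 and 0.014 m and y of tablet4 in the frame of slot3 between -0.016 and 0.016 m and z of tablet4 in the frame of slot3 between 0.004 and 0.012 m) or (x of tablet4 in the frame of slot4 between -0.014 and 0.014 m and y of tablet4 in the frame of slot4 between -0.016 and 0.016 m and z of tablet4 in the frame of slot4 between 0.004 and 0.012 m)) and contact force between each of tablet1, tablet2, tablet3, tablet4 and the fingers below 0.2 N), for 0.2 s.
2. the treadle is held down at its stop while every tablet lies at its die place (value of joint treadle above 0.375 rad and ((x of tablet1 in the frame of slot1 between -0.014 and 0.014 m and y of tablet1 in the frame of slot1 between -0.016 and 0.016 m and z of tablet1 in the frame of slot1 between 0.004 and 0.012 m) or (x of tablet1 in the frame of slot2 between -0.014 and 0.014 m and y of tablet1 in the frame of slot2 between -0.016 and 0.016 m and z of tablet1 in the frame of slot2 between 0.004 and 0.012 m) or (x of tablet1 in the frame of slot3 between -0.014 and 0.014 m and y of tablet1 in the frame of slot3 between -0.016 and 0.016 m and z of tablet1 in the frame of slot3 between 0.004 and 0.012 m) or (x of tablet1 in the frame of slot4 between -0.014 and 0.014 m and y of tablet1 in the frame of slot4 between -0.016 and 0.016 m and z of tablet1 in the frame of slot4 between 0.004 and 0.012 m)) and angle between the z axis of each of tablet1, tablet2, tablet3, tablet4 and the z axis of press, either way round below 0.1 rad and angle between the x axis of each of tablet1, tablet2, tablet3, tablet4 and the x axis of press, either way round below 0.25 rad and ((x of tablet2 in the frame of slot1 between -0.014 and 0.014 m and y of tablet2 in the frame of slot1 between -0.016 and 0.016 m and z of tablet2 in the frame of slot1 between 0.004 and 0.012 m) or (x of tablet2 in the frame of slot2 between -0.014 and 0.014 m and y of tablet2 in the frame of slot2 between -0.016 and 0.016 m and z of tablet2 in the frame of slot2 between 0.004 and 0.012 m) or (x of tablet2 in the frame of slot3 between -0.014 and 0.014 m and y of tablet2 in the frame of slot3 between -0.016 and 0.016 m and z of tablet2 in the frame of slot3 between 0.004 and 0.012 m) or (x of tablet2 in the frame of slot4 between -0.014 and 0.014 m and y of tablet2 in the frame of slot4 between -0.016 and 0.016 m and z of tablet2 in the frame of slot4 between 0.004 and 0.012 m)) and ((x of tablet3 in the frame of slot1 between -0.014 and 0.014 m and y of tablet3 in the frame of slot1 between -0.016 and 0.016 m and z of tablet3 in the frame of slot1 between 0.004 and 0.012 m) or (x of tablet3 in the frame of slot2 between -0.014 and 0.014 m and y of tablet3 in the frame of slot2 between -0.016 and 0.016 m and z of tablet3 in the frame of slot2 between 0.004 and 0.012 m) or (x of tablet3 in the frame of slot3 between -0.014 and 0.014 m and y of tablet3 in the frame of slot3 between -0.016 and 0.016 m and z of tablet3 in the frame of slot3 between 0.004 and 0.012 m) or (x of tablet3 in the frame of slot4 between -0.014 and 0.014 m and y of tablet3 in the frame of slot4 between -0.016 and 0.016 m and z of tablet3 in the frame of slot4 between 0.004 and 0.012 m)) and ((x of tablet4 in the frame of slot1 between -0.014 and 0.014 m and y of tablet4 in the frame of slot1 between -0.016 and 0.016 m and z of tablet4 in the frame of slot1 between 0.004 and 0.012 m) or (x of tablet4 in the frame of slot2 between -0.014 and 0.014 m and y of tablet4 in the frame of slot2 between -0.016 and 0.016 m and z of tablet4 in the frame of slot2 between 0.004 and 0.012 m) or (x of tablet4 in the frame of slot3 between -0.014 and 0.014 m and y of tablet4 in the frame of slot3 between -0.016 and 0.016 m and z of tablet4 in the frame of slot3 between 0.004 and 0.012 m) or (x of tablet4 in the frame of slot4 between -0.014 and 0.014 m and y of tablet4 in the frame of slot4 between -0.016 and 0.016 m and z of tablet4 in the frame of slot4 between 0.004 and 0.012 m))), for 0.5 s.
3. the treadle has come back up (value of joint treadle below 0.04 rad), for 0.1 s.
At the end, for the whole second after the job is handed in: Every tablet present lies flat (within 0.12 rad, 5 mm) and at rest with its middle over the sloped rack board, and the treadle is up (under 0.04 rad) (x of tablet1 in the frame of rack_board between -0.085 and 0.085 m and y of tablet1 in the frame of rack_board between -0.11 and 0.11 m and z of tablet1 in the frame of rack_board between 0.003 and 0.013 m and angle between the z axis of each of tablet1, tablet2, tablet3, tablet4 and the z axis of rack_board, either way round below 0.12 rad and linear speed of each of tablet1, tablet2, tablet3, tablet4 below 0.02 m/s and x of tablet2 in the frame of rack_board between -0.085 and 0.085 m and y of tablet2 in the frame of rack_board between -0.11 and 0.11 m and z of tablet2 in the frame of rack_board between 0.003 and 0.013 m and x of tablet3 in the frame of rack_board between -0.085 and 0.085 m and y of tablet3 in the frame of rack_board between -0.11 and 0.11 m and z of tablet3 in the frame of rack_board between 0.003 and 0.013 m and x of tablet4 in the frame of rack_board between -0.085 and 0.085 m and y of tablet4 in the frame of rack_board between -0.11 and 0.11 m and z of tablet4 in the frame of rack_board between 0.003 and 0.013 m and value of joint treadle below 0.04 rad); the robot touches nothing.
It fails at once if the mallet is moved more than 3 cm (distance of mallet from where it was at the start of the episode above 0.03 m).
It fails at once if the finished relief is moved more than 3 cm (distance of relief from where it was at the start of the episode above 0.03 m).
It fails at once if the ink jar is moved more than 3 cm (distance of ink_jar from where it was at the start of the episode above 0.03 m).
Of tablet1, tablet2, tablet3, tablet4 only 3 to 4 are there at a start; the rules pass over those that are not, and their reading is None.
At some moment in a run one of tablet1, tablet2, tablet3, tablet4 may be knocked a few centimetres aside while the robot is not near it.
Once in a run the grip may slacken for a moment while it holds something.
It also fails if it takes over 210 s, if anything falls off the work surface, if the arm or the gripper's body presses on something with over 40 N, if the wrist force passes 120 N, or if a joint passes its speed limit or range.

## Working session

There is one attempt and no reset: what is moved stays moved. The work goes in short steps, Python scripts to look and compute and a shell command to move; the robot and the scene stay as the last step left them, time stands still between calls to the robot, and variables do not carry over. Pictures are saved under pics/ and viewed, at most 14 in all, crops included, and the job is handed in when it is done.

```bash
mkdir -p pics; ls
cat > h.py <<'E'
import numpy as np, cv2
from bench import ctrl
from scipy.spatial.transform import Rotation as R
def snap(cam,name=None):
    c=ctrl.get_calibration(cam); p,d=ctrl.capture(cam)
    if name: cv2.imwrite(f'pics/{name}.png',p[:,:,::-1])
    return p,d,c
def cloud(d,c):
    K=np.array(c['intrinsics']);v,u=np.mgrid[:480,:640]
    X=np.stack([(u-K[0,2])/K[0,0]*d,(v-K[1,2])/K[1,1]*d,d],-1)
    return (X-np.array(c['t']))@np.array(c['R'])
def goto(p,yaw=None,Rm=None):
    """print slide(cm)/turn from current measured pose to target; tool down with tool y at yaw"""
    s=ctrl.sense(); R0=R.from_quat(s['orientation'])
    print('slide',np.round(R0.inv().apply(np.array(p)-s['tcp_pos'])*100,2), end=' ')
    if Rm is not None: print('turn',np.round((R0.inv()*Rm).as_rotvec(),3))
    else: print()
E
python3 - <<'E'
from h import *
s=ctrl.sense();print({k:np.round(v,3) for k,v in s.items()});print(R.from_quat(s['orientation']).as_matrix().round(3))
a=snap('scene','s0')
for q in ['press','mallet','relief','ink_jar','mat','rack_board']:
    for r in ctrl.spot_point('scene',q)[:2]: print('scene',q,r)
b=snap('top','t0')
for q in ['tablet1','press','slot1','slot2','slot3','slot4','treadle_pad','treadle_hinge','rack_board','mat','mallet','relief','ink_jar']:
    for r in ctrl.spot_point('top',q)[:5]: print(q,r)
E
```

```text
pics
{'clock': np.float64(0.0), 'joint_pos': array([-1.362,  0.427,  0.074,  1.607, -0.034,  1.111, -0.067]), 'qd': array([ 0.   ,  0.001, -0.001,  0.001,  0.001, -0.001, -0.001]), 'effort': array([ 0.0000e+00, -9.4981e+01,  3.7620e+00, -4.6353e+01,  1.9000e-02,
        1.0000e-02,  0.0000e+00]), 'tcp_pos': array([0.237, 0.632, 0.231]), 'orientation': array([ 0.178,  0.984, -0.001, -0.   ]), 'wrist_force': array([-0.14 , -0.875,  0.564]), 'moment': array([-0.04 , -0.01 ,  0.008]), 'gripper_force': np.float64(0.0), 'opening': np.float64(0.085)}
[[-0.936  0.351 -0.   ]
 [ 0.351  0.936 -0.001]
 [-0.    -0.001 -1.   ]]
scene press {'at': [0.636, -0.0026, -0.0027], 'score': 0.98}
scene mallet {'at': [0.379, -0.1403, -0.0054], 'score': 0.66}
scene relief {'at': [0.7074, 0.3192, -0.0001], 'score': 0.68}
scene relief {'at': [0.6353, 0.0364, 0.0319], 'score': 0.52}
scene ink_jar {'at': [0.7358, -0.2649, -0.0032], 'score': 0.8}
scene ink_jar {'at': [0.6307, -0.1205, 0.0288], 'score': 0.3}
scene mat {'at': [0.4609, 0.3398, -0.0018], 'score': 0.91}
scene rack_board {'at': [0.5191, -0.3369, 0.050
[... 735 characters left out ...]
 [0.64, -0.0456, 0.0374], 'score': 0.81}
slot3 {'at': [0.6353, 0.0336, 0.0298], 'score': 0.78}
slot3 {'at': [0.6415, 0.1186, 0.0291], 'score': 0.73}
slot4 {'at': [0.631, -0.1191, 0.031], 'score': 0.95}
slot4 {'at': [0.64, -0.0456, 0.0374], 'score': 0.81}
slot4 {'at': [0.6353, 0.0336, 0.0298], 'score': 0.78}
slot4 {'at': [0.6415, 0.1186, 0.0291], 'score': 0.73}
treadle_hinge {'at': [0.5472, 0.0018, 0.0244], 'score': 0.73}
mat {'at': [0.4618, 0.336, 0.0015], 'score': 0.62}
mallet {'at': [0.3771, -0.1401, 0.0016], 'score': 0.72}
relief {'at': [0.7086, 0.3241, 0.0031], 'score': 0.79}
ink_jar {'at': [0.7386, -0.2654, 0.0012], 'score': 0.79}
ink_jar {'at': [0.6312, -0.1205, 0.0333], 'score': 0.63}
```

View pics/t0.png

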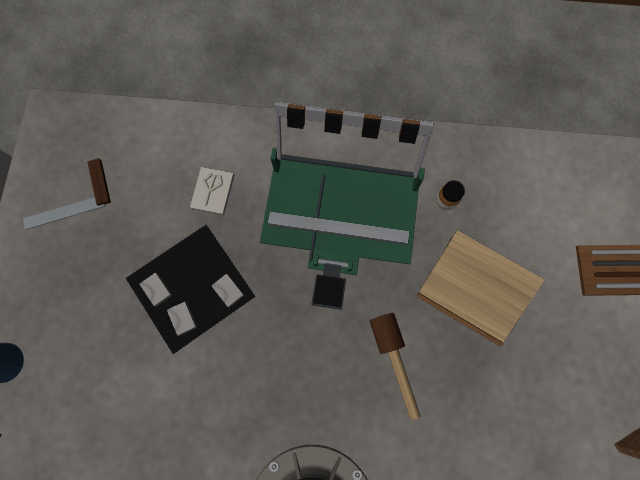

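View pics/s0.png

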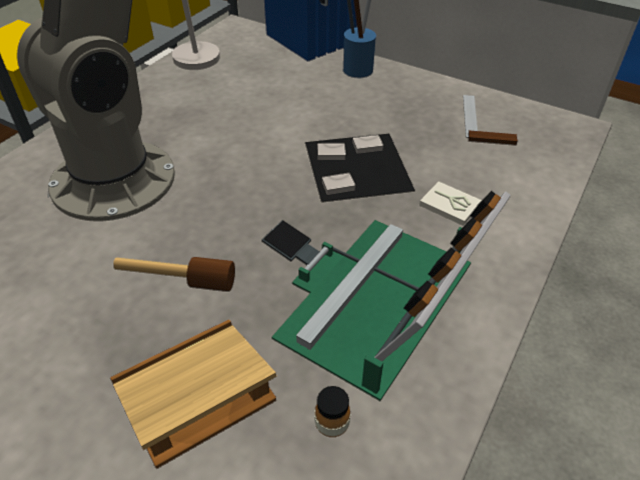

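The top view shows three tablets at about (155,289), (181,318) and (228,290). The head stands open and the treadle pad is at (328,291). The scene view agrees, but I can't see the gripper in either picture, so I'll check the wrist camera and measure the geometry.

```bash
cat >> h.py <<'E'
def tablets(cam,zlo=0.012,zhi=0.03,box=(.25,.7,.15,.55),frame=None,name=None):
    p,d,c=snap(cam,name); X=cloud(d,c)
    Y=X if frame is None else (X-frame[1])@frame[0]
    m=(d>0)&(Y[...,2]>zlo)&(Y[...,2]<zhi)&(Y[...,0]>box[0])&(Y[...,0]<box[1])&(Y[...,1]>box[2])&(Y[...,1]<box[3])
    n,l,st,_=cv2.connectedComponentsWithStats(m.astype(np.uint8),connectivity=4)
    for i in range(1,n):
        if st[i,4]<150: continue
        q=Y[l==i]; r=cv2.minAreaRect((q[:,:2]*1000).astype(np.float32))
        (cx,cy),(w,h),a=r
        if w<h: a+=90; w,h=h,w
        if a>90:a-=180
        print(cam,'ctr',round(cx,1),round(cy,1),'size',round(w,1),round(h,1),'longdir deg',round(a,1),'z',np.round(np.median(q[:,2])*1000,1),'n',len(q))
E
python3 - <<'E'
from h import *
print('wrist',np.round(ctrl.get_calibration('wrist')['t'],3))
c=ctrl.get_calibration('top');print((-np.array(c['R']).T@c['t']).round(3))
K=np.array(c['intrinsics']);
for pt in [ctrl.sense()['tcp_pos'],[.46,.34,0],[.636,0,.03]]:
    x=np.array(c['R'])@pt+c['t']; print((K@x/x[2])[:2].round())
c=ctrl.get_calibration('wrist');print('wristcam',(-np.array(c['R']).T@c['t']).round(3))
snap('wrist','w0')
tablets('top'); 
p,d,c=snap('top');X=cloud(d,c)
# ledge
m=(abs(X[...,2]-.03)<.006)&(abs(X[...,0]-.635)<.06)&(abs(X[...,1])<.2)&(d>0)&(p.min(-1)>90)
r=cv2.minAreaRect((X[m][:,:2]*1000).astype(np.float32));print('ledge',r,np.median(X[m][:,2]))
# pad
m=(X[...,2]>.028)&(X[...,2]<.07)&(abs(X[...,0]-.48)<.055)&(abs(X[...,1])<.07)&(d>0)
q=X[m];r=cv2.minAreaRect((q[:,:2]*1000).astype(np.float32));print('pad',r,q.mean(0),q[:,2].min(),q[:,2].max())
# rack plane fit
m=(X[...,2]>.02)&(X[...,2]<.09)&(abs(X[...,0]-.52)<.05)&(abs(X[...,1]+.337)<.06)&(d>0)
q=X[m];o=q.mean(0);n=np.linalg.svd(q-o,full_matrices=False)[2][2];n*=np.sign(n[2]);print('rack n',n,np.degrees(np.arccos(n[2])))
m=(X[...,2]>.012)&(abs(X[...,0]-.52)<.17)&(abs(X[...,1]+.337)<.17)&(d>0)&(abs((X-o)@n)<.004)
q=X[m];xa=-np.array([n[0],n[1],0]);xa=xa-n*(xa@n);xa/=np.linalg.norm(xa);ya=np.cross(n,xa)
u=np.stack([(q-o)@xa,(q-o)@ya],1);
r=cv2.minAreaRect((u*1000).astype(np.float32));print('rack rect',r); ctr=o+xa*r[0][0]/1000+ya*r[0][1]/1000;print('x',xa,'y',ya,'c',ctr, u.min(0),u.max(0))
for q in ['treadle_pad','rack_board']: print(ctrl.spot_point('top',q))
E
```

```text
wrist [-0.675 -0.033  0.378]
[ 0.347 -0.     1.083]
[-27. 378.]
[190. 288.]
[337. 226.]
wristcam [0.176 0.655 0.374]
top ctr 676.8 322.2 size 86.0 53.4 longdir deg 84.3 z 16.4 n 655
top ctr 448.1 416.7 size 67.3 47.1 longdir deg 41.8 z 19.4 n 565
top ctr 460.7 245.7 size 66.6 46.3 longdir deg 44.8 z 19.2 n 557
top ctr 386.0 343.3 size 66.4 46.8 longdir deg 31.8 z 19.8 n 589
ledge ((634.6319580078125, -1.7534027099609375), (338.3887023925781, 31.302698135375977), 86.81080627441406) 0.029822567127818944
pad ((487.3188781738281, 1.7385444641113281), (78.40290069580078, 98.15917205810547), 85.76734924316406) [0.48168302 0.00628627 0.04688214] 0.02849166327630707 0.05993730075098807
rack n [-0.30543148  0.1496694   0.94037795] 19.884875486456068
rack rect ((-5.01068115234375, -0.0088348388671875), (176.8851318359375, 220.85650634765625), 0.12558022141456604)
x [ 0.84444156 -0.41379841  0.34013133] y [0.44003415 0.89798104 0.        ] c [ 0.51595748 -0.33562161  0.04668156] [-0.09369287 -0.11044999] [0.08335562 0.11027865]
[{'at': [0.4774, 0.0088, 0.0532], 'score': 0.58}]
[{'at': [0.5209, -0.3374, 0.0464], 'score': 0.83}, {'at': [0.632, -0.0032, -0.0012], 'score': 0.25}]
```

View pics/w0.png

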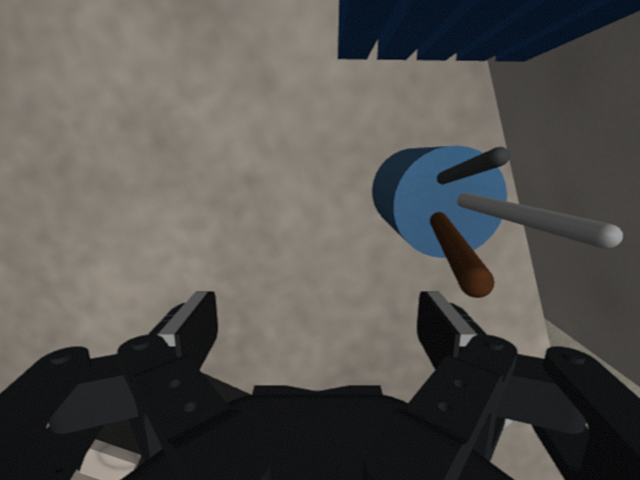

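Three tablets are measured (66x46, z ~19 mm), as well as the ledge at yaw −3.2° and the rack with a 20° tilt. The gripper is simply outside the top view. Next I work out the moves.

```bash
cat >> h.py <<'E'
def down(ydeg):
    a=np.radians(ydeg); y=np.array([np.cos(a),np.sin(a),0]); z=np.array([0,0,-1.]); return R.from_matrix(np.stack([np.cross(y,z),y,z],1))
Rn=np.array([-.3054,.1497,.9404]);Rx=np.array([.8444,-.4138,.3401]);Ry=np.array([.44,.898,0]);Rc=np.array([.5165,-.336,.048])
RACK=(np.stack([Rx,Ry,Rn],1),Rc)
rackR=R.from_matrix(np.stack([-Rx,Ry,-Rn],1))
PX=np.array([.9984,-.0558,0]);PY=np.array([.0558,.9984,0]);PC=np.array([.635,-.002,0])
PRESS=(np.stack([PX,PY,[0,0,1]],1),PC)
def press(x,y,z): return PC+PX*x+PY*y+np.array([0,0,z])
def rack(x,y,z): return Rc+Rx*x+Ry*y+Rn*z
E
python3 -c "
from h import *
goto([.448,.417,.12],Rm=down(131.8))"
```

```text
slide [-27.3  -12.72  11.13] turn [ 0.    -0.    -1.088]
```

```bash
python3 -m crank '[{"slide":[-27.3,-12.7,8],"turn":[0,0,-1.088]},{"slide":[-27.3,-12.7,8],"turn":[0,0,-1.088]},{"slide":[-27.3,-12.7,8],"turn":[0,0,-1.088]},{"slide":[-27.3,-12.7,8],"turn":[0,0,-1.088]},{"slide":[-27.3,-12.7,8],"turn":[0,0,-1.088]},{"slide":[-27.3,-12.7,8],"turn":[0,0,-1.088]},{"slide":[-27.3,-12.7,8],"turn":[0,0,-1.088]},{"slide":[-27.3,-12.7,8],"turn":[0,0,-1.088]},{"slide":[-27.3,-12.7,8],"turn":[0,0,-1.088]}]' -1 60
python3 -c "
from h import *
s=ctrl.sense();print(s['joint_pos'].round(2))
goto([.448,.417,.12],Rm=down(131.8))
tablets('wrist',name='w1');tablets('top')"
```

```text
clock: 2.42
tcp_pos: [0.4473, 0.4182, 0.1515]
orientation: [-0.356, 0.934, 0.0, 0.0]
wrist_force: [-0.2, 0.3, -0.4]
opening: 0.0852
gripper_force: 0.0
[-0.8   0.41 -0.07  1.82  0.03  0.91  1.41]
slide [ 0.03 -0.14  3.15] turn [ 0.     0.    -0.001]
wrist ctr 461.7 244.7 size 66.1 47.0 longdir deg 44.8 z 19.2 n 5799
wrist ctr 387.0 342.0 size 66.1 46.2 longdir deg 31.6 z 19.3 n 5311
wrist ctr 448.7 415.0 size 65.7 46.2 longdir deg 42.0 z 19.4 n 4096
wrist ctr 675.7 316.0 size 74.1 53.7 longdir deg 85.3 z 16.5 n 3163
top ctr 676.0 322.7 size 87.4 53.2 longdir deg 86.1 z 16.3 n 648
top ctr 448.4 416.1 size 66.5 47.0 longdir deg 42.5 z 19.3 n 566
top ctr 460.9 245.7 size 66.2 46.3 longdir deg 44.6 z 19.3 n 558
top ctr 386.4 343.4 size 67.3 46.6 longdir deg 31.2 z 19.5 n 589
```

View pics/w1.png

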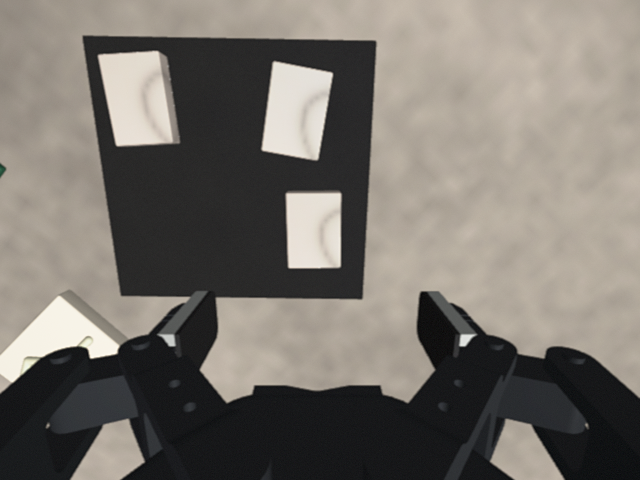

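Wrist and top agree to about 1.5 mm. All three tablets are visible in the wrist view, with tablet A at (314,230) between the fingers. I descend and grip.

```bash
python3 -m crank '[{"slide":[0.1,-0.25,6],"turn":[0,0,0]},{"slide":[0.1,-0.25,11],"turn":[0,0,0]},{"slide":[0.1,-0.25,13],"turn":[0,0,0]},{"slide":[0.1,-0.25,14],"turn":[0,0,0]},{"slide":[0.1,-0.25,14.6],"turn":[0,0,0]},{"slide":[0.1,-0.25,14.6],"turn":[0,0,0]}]' -1 60
python3 -m crank '[{"slide":[0,0,0],"turn":[0,0,0]},{"slide":[0,0,0],"turn":[0,0,0]},{"slide":[0,0,0],"turn":[0,0,0]},{"slide":[0,0,0],"turn":[0,0,0]},{"slide":[0,0,0],"turn":[0,0,0]},{"slide":[0,0,0],"turn":[0,0,0]}]' 1 60
```

```text
clock: 3.28
tcp_pos: [0.4494, 0.4152, 0.0062]
orientation: [-0.357, 0.934, 0.0, 0.001]
wrist_force: [0.8, -0.1, -0.5]
opening: 0.0855
gripper_force: 0.0
clock: 4.03
tcp_pos: [0.4492, 0.4149, 0.0062]
orientation: [-0.357, 0.934, 0.0, 0.0]
wrist_force: [-1.2, -1.4, 11.4]
opening: 0.0446
gripper_force: 61.0
```

```bash
python3 -m crank '[{"slide":[0,0,-0.5],"turn":[0,0,0]},{"slide":[0,0,-5],"turn":[0,0,0]},{"slide":[0,0,-11],"turn":[0,0,0]},{"slide":[0,0,-15],"turn":[0,0,0]},{"slide":[0,0,-15],"turn":[0,0,0]}]'
python3 -c "
from h import *
goto(press(0,-.04,.12),Rm=down(86.8))
tablets('top',zlo=.05,zhi=.2)
tablets('top')
tablets('wrist',name='w2',zlo=-.2,zhi=.05,box=(-.05,.05,-.05,.05),frame=(R.from_quat(ctrl.sense()['orientation']).as_matrix(),ctrl.sense()['tcp_pos']))"
```

```text
clock: 4.65
tcp_pos: [0.4502, 0.4159, 0.159]
orientation: [-0.356, 0.934, 0.001, 0.003]
wrist_force: [-0.1, -0.8, -1.6]
opening: 0.0444
gripper_force: 62.1
slide [ 16.9  -46.31   3.78] turn [0.003 0.005 0.785]
top ctr 438.0 408.5 size 68.6 46.4 longdir deg -63.1 z 172.3 n 614
top ctr 676.4 322.2 size 85.9 53.4 longdir deg 84.8 z 16.3 n 659
top ctr 460.8 245.9 size 67.0 46.4 longdir deg 44.8 z 19.4 n 554
top ctr 386.0 343.3 size 66.3 47.1 longdir deg 31.3 z 19.6 n 593
wrist ctr 0.4 0.0 size 100.0 66.6 longdir deg 90.0 z -73.5 n 69978
wrist ctr 4.0 47.1 size 19.6 5.8 longdir deg 0.0 z -92.0 n 1497
```

View pics/w2.png

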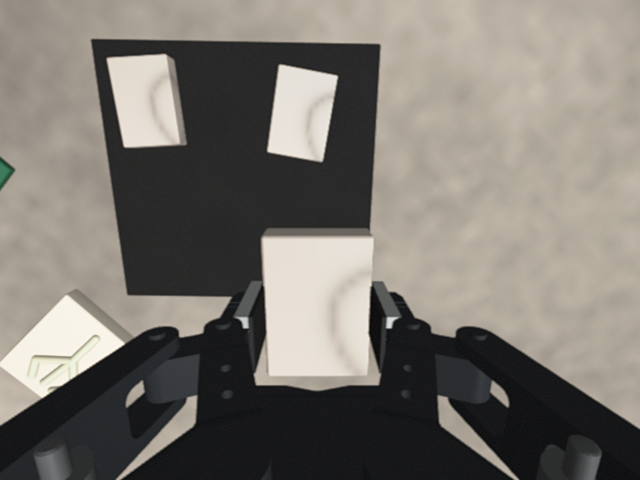

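Tablet A is held square between the pads at (318,305). I measure its offset in the hand and move to above slot 2.

```bash
cat >> h.py <<'E'
def inhand():
    s=ctrl.sense();M=R.from_quat(s['orientation']).as_matrix()
    p,d,c=snap('wrist');X=(cloud(d,c)-s['tcp_pos'])@M
    m=(d>0)&(abs(X[...,0])<.05)&(abs(X[...,1])<.0215)&(X[...,2]>-.03)&(X[...,2]<.02)
    q=X[m]*1000; x0,x1=np.percentile(q[:,0],[.5,99.5]); t=np.abs(q[:,2]-np.median(q[:,2]))<4; f=np.polyfit(q[t,0],q[t,2],1)
    print('in hand: x',x0.round(1),x1.round(1),'ctr',((x0+x1)/2).round(1),'top z',np.median(q[:,2]).round(1),'tilt',f[0].round(3),len(q))
E
python3 -m crank '[{"slide":[16.9,-46.3,3.3],"turn":[0,0,0.785]},{"slide":[16.9,-46.3,3.3],"turn":[0,0,0.785]},{"slide":[16.9,-46.3,3.3],"turn":[0,0,0.785]},{"slide":[16.9,-46.3,3.3],"turn":[0,0,0.785]},{"slide":[16.9,-46.3,3.3],"turn":[0,0,0.785]},{"slide":[16.9,-46.3,3.3],"turn":[0,0,0.785]},{"slide":[16.9,-46.3,3.3],"turn":[0,0,0.785]},{"slide":[16.9,-46.3,3.3],"turn":[0,0,0.785]},{"slide":[16.9,-46.3,3.3],"turn":[0,0,0.785]},{"slide":[16.9,-46.3,3.3],"turn":[0,0,0.785]}]'
python3 -c "
from h import *
inhand()
goto(press(0,-.04,.034),Rm=down(86.8))"
```

```text
clock: 6.05
tcp_pos: [0.6305, -0.0431, 0.1208]
orientation: [0.028, 1.0, -0.0, -0.001]
wrist_force: [-0.0, 0.4, -0.7]
opening: 0.0444
gripper_force: 66.9
in hand: x -31.8 33.5 ctr 0.9 top z -13.0 tilt 0.003 14896
slide [-0.23  0.04  8.72] turn [ 0.    -0.002  0.001]
```

```bash
python3 -m crank '[{"slide":[-0.3,0,4],"turn":[0,0,0]},{"slide":[-0.3,0,6.5],"turn":[0,0,0]},{"slide":[-0.3,0,8],"turn":[0,0,0]},{"slide":[-0.3,0,8.7],"turn":[0,0,0]},{"slide":[-0.3,0,8.7],"turn":[0,0,0]}]'
python3 -m crank '[{"slide":[0,0,0],"turn":[0,0,0]},{"slide":[0,0,0],"turn":[0,0,0]},{"slide":[0,0,0],"turn":[0,0,0]},{"slide":[0,0,0],"turn":[0,0,0]}]' -0.4
python3 -m crank '[{"slide":[0,0,-1],"turn":[0,0,0]},{"slide":[0,0,-4],"turn":[0,0,0]},{"slide":[0,0,-9],"turn":[0,0,0]},{"slide":[0,0,-12],"turn":[0,0,0]}]'
python3 -c "
from h import *
goto([.387,.3425,.10],Rm=down(121.5))
tablets('wrist',zlo=.041,zhi=.052,box=(-.08,.08,-.2,.2),frame=PRESS)
tablets('top')"
```

```text
clock: 6.72
tcp_pos: [0.6345, -0.0431, 0.0355]
orientation: [0.028, 1.0, 0.0, 0.0]
wrist_force: [1.0, -0.6, -1.6]
opening: 0.0445
gripper_force: 66.9
clock: 7.22
tcp_pos: [0.6345, -0.0434, 0.0355]
orientation: [0.028, 1.0, 0.0, 0.0]
wrist_force: [0.5, -0.7, 0.1]
opening: 0.0597
gripper_force: 0.0
clock: 7.72
tcp_pos: [0.6351, -0.0436, 0.1584]
orientation: [0.028, 1.0, 0.0, 0.001]
wrist_force: [0.2, 0.1, 0.5]
opening: 0.0597
gripper_force: 0.0
slide [26.95 37.16  5.78] turn [-0.001  0.002 -0.606]
wrist ctr 1.4 -41.4 size 65.7 46.0 longdir deg 0.2 z 46.4 n 4671
top ctr 675.9 323.0 size 86.2 54.0 longdir deg 86.0 z 16.2 n 666
top ctr 460.8 245.7 size 67.4 46.1 longdir deg 44.9 z 19.3 n 559
top ctr 385.9 343.1 size 66.1 47.1 longdir deg 32.2 z 19.5 n 588
```

A sits at slot 2 within 1.5 mm. Next is C.

```bash
python3 -m crank '[{"slide":[27,37.2,4],"turn":[0,0,-0.606]},{"slide":[27,37.2,4],"turn":[0,0,-0.606]},{"slide":[27,37.2,4],"turn":[0,0,-0.606]},{"slide":[27,37.2,4],"turn":[0,0,-0.606]},{"slide":[27,37.2,4],"turn":[0,0,-0.606]},{"slide":[27,37.2,4],"turn":[0,0,-0.606]},{"slide":[27,37.2,4],"turn":[0,0,-0.606]},{"slide":[27,37.2,4],"turn":[0,0,-0.606]},{"slide":[27,37.2,4],"turn":[0,0,-0.606]},{"slide":[27,37.2,4],"turn":[0,0,-0.606]}]' -1
python3 -c "
from h import *
tablets('wrist')
goto([.387,.3425,.006],Rm=down(121.5))"
```

```text
clock: 9.07
tcp_pos: [0.386, 0.3423, 0.1153]
orientation: [-0.271, 0.962, -0.0, -0.0]
wrist_force: [0.5, -0.5, -0.1]
opening: 0.0854
gripper_force: 0.0
wrist ctr 386.8 342.0 size 66.1 46.0 longdir deg 31.6 z 19.4 n 5313
wrist ctr 461.6 244.7 size 66.4 47.3 longdir deg 45.2 z 19.4 n 5376
wrist ctr 671.4 295.7 size 49.1 32.9 longdir deg -6.3 z 16.5 n 1151
slide [-0.09 -0.   10.93] turn [-0.    -0.    -0.001]
```

```bash
python3 -m crank '[{"slide":[-0.1,0,5],"turn":[0,0,0]},{"slide":[-0.1,0,8.5],"turn":[0,0,0]},{"slide":[-0.1,0,10.2],"turn":[0,0,0]},{"slide":[-0.1,0,10.9],"turn":[0,0,0]},{"slide":[-0.1,0,10.9],"turn":[0,0,0]}]' -1 60
python3 -m crank '[{"slide":[0,0,0],"turn":[0,0,0]},{"slide":[0,0,0],"turn":[0,0,0]},{"slide":[0,0,0],"turn":[0,0,0]},{"slide":[0,0,0],"turn":[0,0,0]},{"slide":[0,0,0],"turn":[0,0,0]},{"slide":[0,0,0],"turn":[0,0,0]}]' 1 60
python3 -m crank '[{"slide":[0,0,-0.5],"turn":[0,0,0]},{"slide":[0,0,-5],"turn":[0,0,0]},{"slide":[0,0,-11],"turn":[0,0,0]},{"slide":[0,0,-13],"turn":[0,0,0]},{"slide":[0,0,-13],"turn":[0,0,0]}]'
python3 -c "
from h import *
inhand()
goto(press(0,.04,.12),Rm=down(86.8))"
```

```text
clock: 9.75
tcp_pos: [0.3868, 0.3436, 0.0068]
orientation: [-0.271, 0.962, 0.0, 0.0]
wrist_force: [-0.1, 0.5, 0.4]
opening: 0.0851
gripper_force: 0.0
clock: 10.5
tcp_pos: [0.3868, 0.3439, 0.0073]
orientation: [-0.272, 0.962, 0.0, 0.0]
wrist_force: [-2.8, -3.0, 14.9]
opening: 0.0443
gripper_force: 59.5
clock: 11.12
tcp_pos: [0.3871, 0.3443, 0.1381]
orientation: [-0.272, 0.962, 0.001, 0.001]
wrist_force: [-0.8, -0.6, -2.1]
opening: 0.0442
gripper_force: 62.0
in hand: x -30.9 34.0 ctr 1.6 top z -12.0 tilt 0.003 14695
slide [ -5.39 -39.17   1.67] turn [0.001 0.001 0.606]
```

```bash
python3 -m crank '[{"slide":[-5.4,-39.2,1],"turn":[0,0,0.606]},{"slide":[-5.4,-39.2,1],"turn":[0,0,0.606]},{"slide":[-5.4,-39.2,1],"turn":[0,0,0.606]},{"slide":[-5.4,-39.2,1],"turn":[0,0,0.606]},{"slide":[-5.4,-39.2,1],"turn":[0,0,0.606]},{"slide":[-5.4,-39.2,1],"turn":[0,0,0.606]},{"slide":[-5.4,-39.2,1],"turn":[0,0,0.606]},{"slide":[-5.4,-39.2,1],"turn":[0,0,0.606]},{"slide":[-5.4,-39.2,1],"turn":[0,0,0.606]}]'
python3 -c "
from h import *
inhand()
goto(press(0.001,.04,.0345),Rm=down(86.8))
tablets('top')"
```

```text
clock: 12.3
tcp_pos: [0.6363, 0.0391, 0.1253]
orientation: [0.027, 1.0, 0.0, -0.001]
wrist_force: [0.5, 0.4, -0.8]
opening: 0.0442
gripper_force: 62.0
in hand: x -30.9 34.1 ctr 1.6 top z -11.9 tilt 0.003 14696
slide [-0.2  -0.14  9.12] turn [ 0.    -0.001  0.002]
top ctr 676.5 322.8 size 86.1 53.6 longdir deg 84.1 z 16.3 n 665
top ctr 460.8 245.7 size 66.5 46.2 longdir deg 45.0 z 19.4 n 532
```

```bash
python3 -m crank '[{"slide":[-0.2,-0.1,4],"turn":[0,0,0]},{"slide":[-0.2,-0.1,7],"turn":[0,0,0]},{"slide":[-0.2,-0.1,8.4],"turn":[0,0,0]},{"slide":[-0.2,-0.1,9.1],"turn":[0,0,0]},{"slide":[-0.2,-0.1,9.1],"turn":[0,0,0]}]'
python3 -m crank '[{"slide":[0,0,0],"turn":[0,0,0]},{"slide":[0,0,0],"turn":[0,0,0]},{"slide":[0,0,0],"turn":[0,0,0]},{"slide":[0,0,0],"turn":[0,0,0]}]' -0.4
python3 -m crank '[{"slide":[0,0,-1],"turn":[0,0,0]},{"slide":[0,0,-4],"turn":[0,0,0]},{"slide":[0,0,-9],"turn":[0,0,0]},{"slide":[0,0,-12],"turn":[0,0,0]}]'
python3 -c "
from h import *
goto([.4613,.245,.10],Rm=down(135))
tablets('wrist',zlo=.041,zhi=.052,box=(-.08,.08,-.2,.2),frame=PRESS)
tablets('top')"
```

```text
clock: 13.02
tcp_pos: [0.6396, 0.0368, 0.0357]
orientation: [0.028, 1.0, 0.0, 0.0]
wrist_force: [0.2, 0.1, -0.7]
opening: 0.0446
gripper_force: 61.9
clock: 13.52
tcp_pos: [0.6394, 0.0366, 0.0355]
orientation: [0.028, 1.0, 0.0, 0.0]
wrist_force: [0.8, -0.6, -0.6]
opening: 0.0598
gripper_force: 0.0
clock: 14.02
tcp_pos: [0.64, 0.0365, 0.1584]
orientation: [0.028, 1.0, 0.0, 0.001]
wrist_force: [0.3, 0.2, -0.1]
opening: 0.0595
gripper_force: 0.0
slide [19.03 19.81  5.81] turn [-0.001  0.002 -0.842]
wrist ctr 1.6 -41.2 size 66.0 46.3 longdir deg 0.4 z 46.3 n 4810
wrist ctr 1.6 38.7 size 66.3 46.0 longdir deg 0.1 z 46.4 n 4725
top ctr 675.9 322.9 size 86.7 53.7 longdir deg 85.2 z 16.4 n 660
top ctr 460.7 245.7 size 66.5 46.1 longdir deg 44.9 z 19.4 n 534
```

```bash
python3 -m crank '[{"slide":[19,19.8,4],"turn":[0,0,-0.842]},{"slide":[19,19.8,4],"turn":[0,0,-0.842]},{"slide":[19,19.8,4],"turn":[0,0,-0.842]},{"slide":[19,19.8,4],"turn":[0,0,-0.842]},{"slide":[19,19.8,4],"turn":[0,0,-0.842]},{"slide":[19,19.8,4],"turn":[0,0,-0.842]},{"slide":[19,19.8,4],"turn":[0,0,-0.842]}]' -1
python3 -c "
from h import *
tablets('wrist')
goto([.4613,.245,.006],Rm=down(135))"
```

```text
clock: 15.0
tcp_pos: [0.4615, 0.244, 0.1154]
orientation: [-0.382, 0.924, -0.0, 0.0]
wrist_force: [0.4, -1.1, 0.4]
opening: 0.0854
gripper_force: 0.0
wrist ctr 461.5 244.1 size 65.6 46.1 longdir deg 44.9 z 19.4 n 5264
wrist ctr 640.0 164.1 size 34.9 15.2 longdir deg 27.3 z 21.4 n 485
slide [-0.06  0.12 10.94] turn [-0.001  0.    -0.002]
```

```bash
python3 -m crank '[{"slide":[-0.1,0.1,5],"turn":[0,0,0]},{"slide":[-0.1,0.1,8.5],"turn":[0,0,0]},{"slide":[-0.1,0.1,10.2],"turn":[0,0,0]},{"slide":[-0.1,0.1,10.9],"turn":[0,0,0]},{"slide":[-0.1,0.1,10.9],"turn":[0,0,0]}]' -1 60
python3 -m crank '[{"slide":[0,0,0],"turn":[0,0,0]},{"slide":[0,0,0],"turn":[0,0,0]},{"slide":[0,0,0],"turn":[0,0,0]},{"slide":[0,0,0],"turn":[0,0,0]},{"slide":[0,0,0],"turn":[0,0,0]},{"slide":[0,0,0],"turn":[0,0,0]}]' 1 60
python3 -m crank '[{"slide":[0,0,-0.5],"turn":[0,0,0]},{"slide":[0,0,-5],"turn":[0,0,0]},{"slide":[0,0,-11],"turn":[0,0,0]},{"slide":[0,0,-13],"turn":[0,0,0]},{"slide":[0,0,-13],"turn":[0,0,0]}]'
python3 -c "
from h import *
inhand()
goto(press(0,.12,.12),Rm=down(86.8))"
```

```text
clock: 15.68
tcp_pos: [0.4612, 0.2463, 0.0068]
orientation: [-0.383, 0.924, -0.0, 0.0]
wrist_force: [0.1, 0.4, -0.3]
opening: 0.0853
gripper_force: 0.0
clock: 16.42
tcp_pos: [0.4611, 0.2466, 0.0074]
orientation: [-0.383, 0.924, 0.0, 0.001]
wrist_force: [-2.2, -1.4, 14.3]
opening: 0.0446
gripper_force: 59.5
clock: 17.05
tcp_pos: [0.4615, 0.2467, 0.1381]
orientation: [-0.383, 0.924, 0.0, 0.002]
wrist_force: [-0.7, 0.5, -2.2]
opening: 0.0442
gripper_force: 62.1
in hand: x -31.1 34.2 ctr 1.6 top z -11.9 tilt 0.003 14699
slide [ -3.69 -21.88   1.68] turn [0.    0.001 0.842]
```

```bash
python3 -m crank '[{"slide":[-3.7,-21.9,1],"turn":[0,0,0.842]},{"slide":[-3.7,-21.9,1],"turn":[0,0,0.842]},{"slide":[-3.7,-21.9,1],"turn":[0,0,0.842]},{"slide":[-3.7,-21.9,1],"turn":[0,0,0.842]},{"slide":[-3.7,-21.9,1],"turn":[0,0,0.842]},{"slide":[-3.7,-21.9,1],"turn":[0,0,0.842]},{"slide":[-3.7,-21.9,1],"turn":[0,0,0.842]}]'
python3 -c "
from h import *
inhand()
goto(press(0.0,.121,.0345),Rm=down(86.8))
tablets('top',zlo=.041,zhi=.052,box=(-.08,.08,-.2,.2),frame=PRESS)"
```

```text
clock: 17.98
tcp_pos: [0.6411, 0.1182, 0.1254]
orientation: [0.026, 1.0, -0.0, -0.001]
wrist_force: [-0.6, -0.0, -0.9]
opening: 0.0441
gripper_force: 62.0
in hand: x -31.0 34.4 ctr 1.7 top z -11.9 tilt 0.003 14703
slide [-0.06  0.07  9.12] turn [-0.    -0.001  0.003]
top ctr 0.2 40.3 size 66.5 46.1 longdir deg -0.3 z 46.0 n 523
top ctr 0.4 -39.7 size 66.6 45.7 longdir deg 0.2 z 46.0 n 529
```

```bash
python3 -m crank '[{"slide":[-0.1,0.1,4],"turn":[0,0,0]},{"slide":[-0.1,0.1,7],"turn":[0,0,0]},{"slide":[-0.1,0.1,8.4],"turn":[0,0,0]},{"slide":[-0.1,0.1,9.1],"turn":[0,0,0]},{"slide":[-0.1,0.1,9.1],"turn":[0,0,0]}]'
python3 -m crank '[{"slide":[0,0,0],"turn":[0,0,0]},{"slide":[0,0,0],"turn":[0,0,0]},{"slide":[0,0,0],"turn":[0,0,0]},{"slide":[0,0,0],"turn":[0,0,0]}]' -0.4
python3 -m crank '[{"slide":[0,0,-1],"turn":[0,0,0]},{"slide":[0,0,-4],"turn":[0,0,0]},{"slide":[0,0,-9],"turn":[0,0,0]},{"slide":[0,0,-12],"turn":[0,0,0]}]'
python3 -c "
from h import *
goto([.476,.007,.10],Rm=down(86.8))
tablets('wrist',zlo=.041,zhi=.052,box=(-.08,.08,-.2,.2),frame=PRESS,name='w3')
tablets('top',zlo=.041,zhi=.052,box=(-.08,.08,-.2,.2),frame=PRESS,name='t3')"
```

```text
clock: 18.7
tcp_pos: [0.6431, 0.1188, 0.0357]
orientation: [0.028, 1.0, 0.0, 0.0]
wrist_force: [-0.2, -0.3, -0.9]
opening: 0.0441
gripper_force: 62.0
clock: 19.2
tcp_pos: [0.6429, 0.1187, 0.0355]
orientation: [0.028, 1.0, 0.0, 0.0]
wrist_force: [0.2, 0.6, 0.9]
opening: 0.06
gripper_force: 0.0
clock: 19.7
tcp_pos: [0.6436, 0.1187, 0.1585]
orientation: [0.028, 1.0, 0.0, 0.001]
wrist_force: [0.3, 0.5, -0.2]
opening: 0.0596
gripper_force: 0.0
slide [ 16.12 -12.1    5.8 ] turn [ 0.001  0.002 -0.   ]
wrist ctr 0.1 120.8 size 65.7 46.0 longdir deg 0.1 z 46.4 n 4683
wrist ctr 1.5 39.0 size 65.9 46.4 longdir deg -0.3 z 46.3 n 4757
wrist ctr 1.6 -41.1 size 65.9 47.3 longdir deg 0.1 z 46.2 n 4917
top ctr 0.4 40.2 size 67.1 46.1 longdir deg -0.6 z 45.8 n 521
top ctr 0.7 -39.8 size 66.5 45.9 longdir deg -0.0 z 46.0 n 522
```

View pics/t3.png

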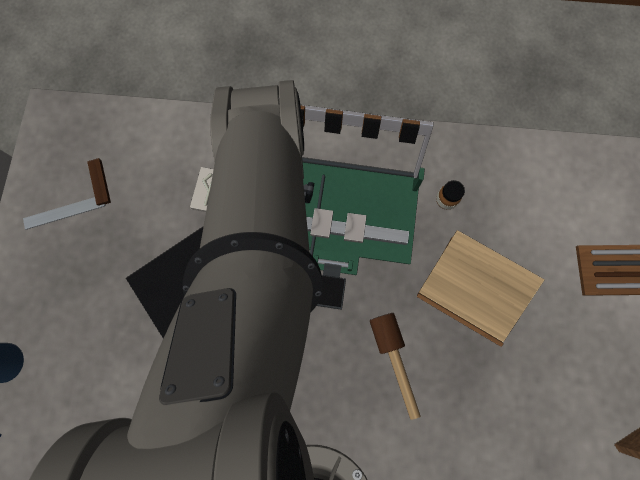

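All three tablets lie at their die places: slots 2 and 3 at (355,227) and (322,222), and slot 4 hidden under the arm but seen by the wrist camera. Now the treadle.

```bash
python3 -m crank '[{"slide":[16.1,-12.1,0],"turn":[0,0,0]},{"slide":[16.1,-12.1,0],"turn":[0,0,0]},{"slide":[16.1,-12.1,0],"turn":[0,0,0]},{"slide":[16.1,-12.1,4],"turn":[0,0,0]},{"slide":[16.1,-12.1,6],"turn":[0,0,0]},{"slide":[16.1,-12.1,6],"turn":[0,0,0]}]' 1
python3 -c "
from h import *
goto([.476,.007,.06],Rm=down(86.8))
tablets('top',zlo=.041,zhi=.052,box=(-.08,.08,-.2,.2),frame=PRESS)
p,d,c=snap('wrist','w4');X=(cloud(d,c)-PC)@PRESS[0]
m=(d>0)&(X[...,2]>.03)&(X[...,2]<.065)&(X[...,0]<-.12)&(X[...,0]>-.22)&(abs(X[...,1])<.06)&(p.max(-1)<70);q=X[m]
print(np.percentile(q,[1,50,99],axis=0).round(3))"
```

```text
clock: 20.55
tcp_pos: [0.4745, 0.0067, 0.0946]
orientation: [0.028, 1.0, -0.0, -0.001]
wrist_force: [1.6, 0.6, 0.6]
opening: 0.0003
gripper_force: 0.0
slide [-0.16  0.04  3.46] turn [-0.001 -0.002 -0.   ]
top ctr -0.8 122.0 size 66.5 45.9 longdir deg -0.3 z 46.3 n 464
top ctr 15.1 40.3 size 45.9 37.9 longdir deg -89.3 z 46.1 n 279
top ctr 22.1 -39.9 size 47.6 26.4 longdir deg -83.5 z 45.8 n 163
[[-0.195 -0.035  0.042]
 [-0.169 -0.002  0.051]
 [-0.126  0.031  0.057]]
```

View pics/w4.png

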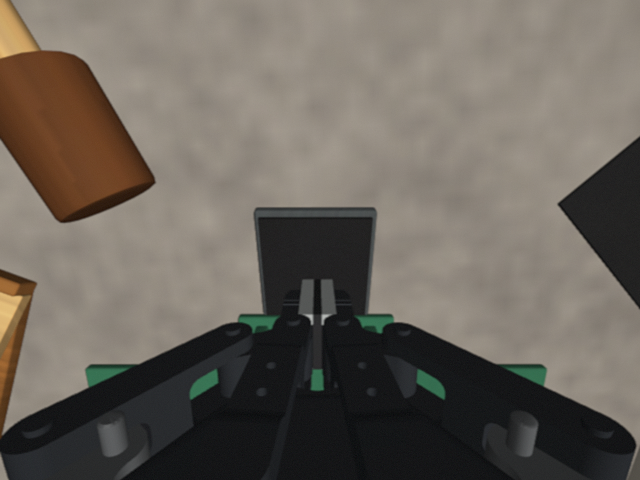

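The closed fingertips are centred over the black pad (about (316,265)), well clear of the mallet. I press in steps.

```bash
python3 -m crank '[{"slide":[0,0,3.5],"turn":[0,0,0]},{"slide":[0,0,4.3],"turn":[0,0,0]},{"slide":[0,0,4.8],"turn":[0,0,0]},{"slide":[0,0,5.3],"turn":[0,0,0]},{"slide":[0,0,5.8],"turn":[0,0,0]},{"slide":[0,0,6.3],"turn":[0,0,0]},{"slide":[0,0,6.7],"turn":[0,0,0]},{"slide":[0,0,7.1],"turn":[0,0,0]},{"slide":[0,0,7.4],"turn":[0,0,0]}]' 1
python3 -m crank '[{"slide":[0,0,0.2],"turn":[0,0,0]},{"slide":[0,0,0.2],"turn":[0,0,0]}]' 1
```

```text
clock: 21.78
tcp_pos: [0.4751, 0.007, 0.0223]
orientation: [0.028, 1.0, 0.0, -0.0]
wrist_force: [-6.8, -0.0, 11.3]
opening: 0.0
gripper_force: 6.0
clock: 22.02
tcp_pos: [0.4752, 0.007, 0.0207]
orientation: [0.028, 1.0, 0.0, -0.0]
wrist_force: [-8.2, 0.0, 19.4]
opening: -0.0
gripper_force: 10.2
```

```bash
python3 -m crank '[{"slide":[0,0,0.2],"turn":[0,0,0]},{"slide":[0,0,0.2],"turn":[0,0,0]},{"slide":[0,0,0.2],"turn":[0,0,0]},{"slide":[0,0,0.2],"turn":[0,0,0]},{"slide":[0,0,0.2],"turn":[0,0,0]},{"slide":[0,0,0.2],"turn":[0,0,0]},{"slide":[0,0,0.2],"turn":[0,0,0]},{"slide":[0,0,0.2],"turn":[0,0,0]},{"slide":[0,0,0.2],"turn":[0,0,0]}]' 1
python3 -c "
from h import *
snap('scene','s5')"
```

```text
clock: 23.15
tcp_pos: [0.4754, 0.007, 0.02]
orientation: [0.028, 1.0, 0.0, 0.0]
wrist_force: [-19.7, 0.1, 58.2]
opening: 0.0001
gripper_force: 30.4
```

View pics/s5.png

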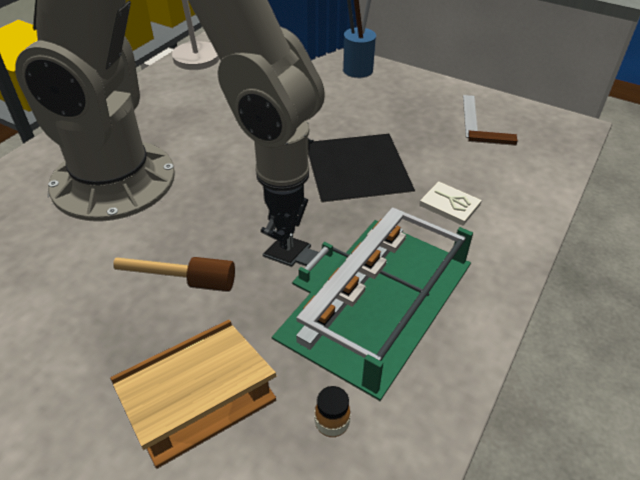

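The head is down on the tablets, with the dies at (395,235), (373,262) and (350,290). The treadle is firmly at its stop (58 N). I release it gradually.

```bash
python3 -m crank '[{"slide":[0,0,-0.5],"turn":[0,0,0]},{"slide":[0,0,-1],"turn":[0,0,0]},{"slide":[0,0,-1.5],"turn":[0,0,0]},{"slide":[0,0,-2],"turn":[0,0,0]},{"slide":[0,0,-2.5],"turn":[0,0,0]},{"slide":[0,0,-3],"turn":[0,0,0]},{"slide":[0,0,-3.5],"turn":[0,0,0]},{"slide":[0,0,-5],"turn":[0,0,0]},{"slide":[0,0,-10],"turn":[0,0,0]},{"slide":[0,0,-14],"turn":[0,0,0]}]' 1
python3 -m crank '[{"slide":[0,0,0],"turn":[0,0,0]},{"slide":[0,0,0],"turn":[0,0,0]}]' -0.3
python3 -c "
from h import *
goto(press(.001,.12,.15),Rm=down(86.8))
tablets('wrist',zlo=.041,zhi=.052,box=(-.08,.08,-.2,.2),frame=PRESS)
tablets('top',zlo=.041,zhi=.052,box=(-.08,.08,-.2,.2),frame=PRESS)
snap('scene','s6')
p,d,c=snap('wrist');X=(cloud(d,c)-PC)@PRESS[0]
m=(d>0)&(X[...,2]>.012)&(X[...,2]<.065)&(X[...,0]<-.12)&(X[...,0]>-.22)&(abs(X[...,1])<.06)&(p.max(-1)<70);q=X[m]
print(np.percentile(q,[1,50,99],axis=0).round(3))"
```

```text
clock: 24.45
tcp_pos: [0.4747, 0.0066, 0.1593]
orientation: [0.028, 1.0, -0.0, -0.0]
wrist_force: [0.0, 0.4, 0.7]
opening: -0.0001
gripper_force: 0.0
clock: 24.7
tcp_pos: [0.4748, 0.0069, 0.1573]
orientation: [0.028, 1.0, -0.0, -0.0]
wrist_force: [-0.1, 0.1, -0.4]
opening: 0.0359
gripper_force: 0.0
slide [-16.15  12.01   0.72] turn [-0.    -0.001  0.   ]
wrist ctr -29.2 -34.0 size 31.4 7.8 longdir deg 84.3 z 45.9 n 315
wrist ctr -29.1 32.3 size 33.4 8.9 longdir deg -83.0 z 45.9 n 335
wrist ctr 12.3 117.1 size 63.0 14.0 longdir deg 39.2 z 46.7 n 524
top ctr -0.3 123.5 size 65.8 43.4 longdir deg -0.7 z 46.1 n 243
[[-0.195 -0.034  0.04 ]
 [-0.162 -0.002  0.05 ]
 [-0.124  0.031  0.057]]
```

View pics/s6.png

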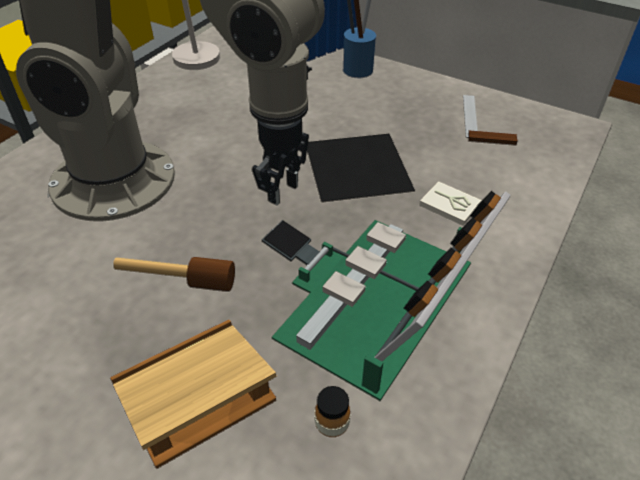

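The treadle and head are back up, and the tablets are still in place. Picking slot 2 first.

```bash
python3 -m crank '[{"slide":[-16.1,-4,0.7],"turn":[0,0,0]},{"slide":[-16.1,-4,0.7],"turn":[0,0,0]},{"slide":[-16.1,-4,0.7],"turn":[0,0,0]},{"slide":[-16.1,-4,0.7],"turn":[0,0,0]},{"slide":[-16.1,-4,0.7],"turn":[0,0,0]}]' -0.4
python3 -c "
from h import *
tablets('wrist',zlo=.041,zhi=.052,box=(-.08,.08,-.2,.2),frame=PRESS)
goto(press(.0015,-.041,.034),Rm=down(86.8))"
```

```text
clock: 25.52
tcp_pos: [0.6329, -0.042, 0.1492]
orientation: [0.028, 1.0, -0.0, -0.001]
wrist_force: [-0.7, -0.2, 0.6]
opening: 0.0596
gripper_force: 0.0
wrist ctr 0.2 120.4 size 65.9 47.3 longdir deg 0.5 z 46.5 n 5301
wrist ctr 1.7 -41.4 size 66.3 46.1 longdir deg 0.2 z 46.4 n 4986
wrist ctr 1.7 38.4 size 66.2 46.2 longdir deg -0.3 z 46.4 n 5092
slide [-0.16 -0.11 11.57] turn [-0.    -0.002  0.   ]
```

```bash
python3 -m crank '[{"slide":[-0.2,-0.1,5],"turn":[0,0,0]},{"slide":[-0.2,-0.1,9],"turn":[0,0,0]},{"slide":[-0.2,-0.1,10.8],"turn":[0,0,0]},{"slide":[-0.2,-0.1,11.5],"turn":[0,0,0]},{"slide":[-0.2,-0.1,11.5],"turn":[0,0,0]}]' -0.4 60
python3 -m crank '[{"slide":[0,0,0],"turn":[0,0,0]},{"slide":[0,0,0],"turn":[0,0,0]},{"slide":[0,0,0],"turn":[0,0,0]},{"slide":[0,0,0],"turn":[0,0,0]}]' 1 60
python3 -m crank '[{"slide":[0,0,-0.5],"turn":[0,0,0]},{"slide":[0,0,-5],"turn":[0,0,0]},{"slide":[0,0,-11],"turn":[0,0,0]},{"slide":[0,0,-13],"turn":[0,0,0]},{"slide":[0,0,-13],"turn":[0,0,0]}]'
python3 -c "
from h import *
inhand()
goto(rack(-.048,-.073,.10),Rm=rackR)"
```

```text
clock: 26.2
tcp_pos: [0.6362, -0.0431, 0.0361]
orientation: [0.028, 1.0, 0.0, 0.0]
wrist_force: [-0.1, 1.0, 0.4]
opening: 0.06
gripper_force: 0.0
clock: 26.7
tcp_pos: [0.6366, -0.0432, 0.0371]
orientation: [0.028, 1.0, 0.0, 0.001]
wrist_force: [-2.7, -0.1, 9.6]
opening: 0.0439
gripper_force: 60.5
clock: 27.32
tcp_pos: [0.6365, -0.0431, 0.167]
orientation: [0.028, 1.0, 0.0, 0.001]
wrist_force: [0.0, -0.2, -2.8]
opening: 0.0437
gripper_force: 62.0
in hand: x -29.8 35.3 ctr 2.7 top z -9.2 tilt 0.002 14264
slide [ 20.4  -33.56   3.93] turn [ 0.07  -0.342  0.396]
```

```bash
python3 -m crank '[{"slide":[20.4,-33.6,2],"turn":[0.07,-0.342,0.396]},{"slide":[20.4,-33.6,2],"turn":[0.07,-0.342,0.396]},{"slide":[20.4,-33.6,2],"turn":[0.07,-0.342,0.396]},{"slide":[20.4,-33.6,2],"turn":[0.07,-0.342,0.396]},{"slide":[20.4,-33.6,2],"turn":[0.07,-0.342,0.396]},{"slide":[20.4,-33.6,2],"turn":[0.07,-0.342,0.396]},{"slide":[20.4,-33.6,2],"turn":[0.07,-0.342,0.396]},{"slide":[20.4,-33.6,2],"turn":[0.07,-0.342,0.396]},{"slide":[20.4,-33.6,2],"turn":[0.07,-0.342,0.396]}]'
python3 -c "
from h import *
inhand()
goto(rack(-.046,-.073,.008),Rm=rackR)
p,d,c=snap('wrist','w7');Y=(cloud(d,c)-Rc)@RACK[0]
m=(d>0)&(abs(Y[...,0])<.07)&(abs(Y[...,1])<.09)&(abs(Y[...,2])<.012);q=Y[m];print('board z',np.percentile(q[:,2],[5,50,95]).round(4),len(q), np.linalg.lstsq(np.c_[q[:,:2],np.ones(len(q))],q[:,2],rcond=None)[0].round(4))
tablets('top',zlo=.041,zhi=.052,box=(-.08,.08,-.2,.2),frame=PRESS)"
```

```text
clock: 28.5
tcp_pos: [0.4131, -0.3664, 0.1442]
orientation: [0.222, 0.96, -0.039, 0.167]
wrist_force: [-0.4, -0.0, -0.9]
opening: 0.0441
gripper_force: 61.9
in hand: x -29.9 35.1 ctr 2.6 top z -9.4 tilt 0.002 14331
slide [ 0.42 -0.06 10.96] turn [-0.    -0.002  0.001]
board z [-0.0019 -0.0008  0.0003] 18141 [ 0.0025  0.0005 -0.0008]
top ctr -0.8 122.1 size 66.8 46.3 longdir deg -0.3 z 45.8 n 521
top ctr 0.5 40.4 size 66.7 46.0 longdir deg 0.0 z 45.8 n 517
```

View pics/w7.png

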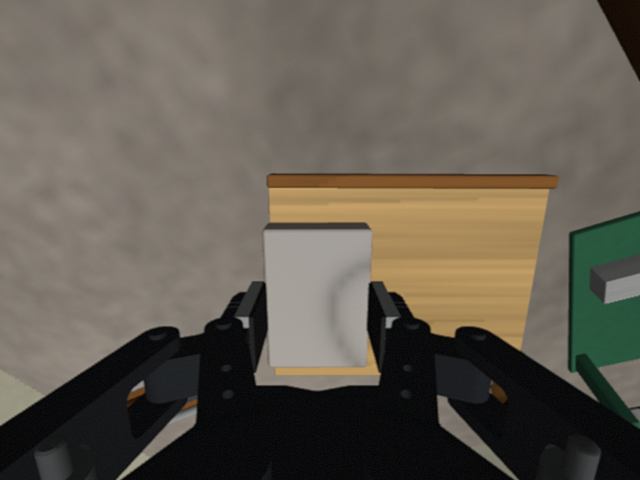

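The rack board matches the model to within 1 mm, and the tablet hangs square above its right-hand low corner, clear of the lip (row 180). Lowering it.

```bash
python3 -m crank '[{"slide":[0,0,5],"turn":[0,0,0]},{"slide":[0,0,9],"turn":[0,0,0]},{"slide":[0,0,10.3],"turn":[0,0,0]},{"slide":[0,0,10.8],"turn":[0,0,0]},{"slide":[0,0,11.1],"turn":[0,0,0]},{"slide":[0,0,11.1],"turn":[0,0,0]}]'
python3 -c "
from h import *
goto(rack(-.042,-.073,.0065),Rm=rackR)"
```

```text
clock: 29.4
tcp_pos: [0.4475, -0.3841, 0.0419]
orientation: [0.222, 0.959, -0.04, 0.169]
wrist_force: [-0.1, 0.1, -0.9]
opening: 0.044
gripper_force: 61.9
slide [0.16 0.06 0.16] turn [-0.001  0.001  0.   ]
```

```bash
python3 -m crank '[{"slide":[0,0,0.1],"turn":[0,0,0]},{"slide":[0,0,0.15],"turn":[0,0,0]}]'
python3 -m crank '[{"slide":[0,0,0],"turn":[0,0,0]},{"slide":[0,0,0],"turn":[0,0,0]},{"slide":[0,0,0],"turn":[0,0,0]},{"slide":[0,0,0],"turn":[0,0,0]}]' -0.3
python3 -m crank '[{"slide":[0,0,-1],"turn":[0,0,0]},{"slide":[0,0,-4],"turn":[0,0,0]},{"slide":[0,0,-9],"turn":[0,0,0]},{"slide":[0,0,-13],"turn":[0,0,0]},{"slide":[0,0,-13],"turn":[0,0,0]}]'
python3 -c "
from h import *
goto(press(.0015,.04,.15),Rm=down(86.8))
tablets('wrist',zlo=.010,zhi=.03,box=(-.1,.1,-.12,.12),frame=RACK)
tablets('top',zlo=.010,zhi=.03,box=(-.1,.1,-.12,.12),frame=RACK)
tablets('top',zlo=.041,zhi=.052,box=(-.08,.08,-.2,.2),frame=PRESS)"
```

```text
clock: 29.65
tcp_pos: [0.4478, -0.3842, 0.04]
orientation: [0.223, 0.959, -0.039, 0.168]
wrist_force: [0.2, 0.7, -2.7]
opening: 0.044
gripper_force: 61.9
clock: 30.15
tcp_pos: [0.4477, -0.3842, 0.0395]
orientation: [0.223, 0.96, -0.039, 0.168]
wrist_force: [0.0, -0.8, -0.4]
opening: 0.0551
gripper_force: 0.0
clock: 30.78
tcp_pos: [0.4084, -0.3649, 0.1651]
orientation: [0.223, 0.959, -0.04, 0.17]
wrist_force: [-0.1, 0.5, -0.3]
opening: 0.0555
gripper_force: 0.0
slide [-2.24 46.3   2.43] turn [-0.07   0.347 -0.396]
wrist ctr -43.7 -73.9 size 65.1 46.1 longdir deg 0.0 z 15.0 n 4330
top ctr -44.3 -72.3 size 65.4 47.3 longdir deg 0.1 z 14.9 n 417
top ctr -0.8 122.3 size 66.4 46.1 longdir deg 0.1 z 46.1 n 520
top ctr 0.8 40.2 size 67.0 46.0 longdir deg -0.3 z 45.9 n 524
```

```bash
python3 -m crank '[{"slide":[-2.2,46.3,2],"turn":[-0.07,0.347,-0.396]},{"slide":[-2.2,46.3,2],"turn":[-0.07,0.347,-0.396]},{"slide":[-2.2,46.3,2],"turn":[-0.07,0.347,-0.396]},{"slide":[-2.2,46.3,2],"turn":[-0.07,0.347,-0.396]},{"slide":[-2.2,46.3,2],"turn":[-0.07,0.347,-0.396]},{"slide":[-2.2,46.3,2],"turn":[-0.07,0.347,-0.396]},{"slide":[-2.2,46.3,2],"turn":[-0.07,0.347,-0.396]},{"slide":[-2.2,46.3,2],"turn":[-0.07,0.347,-0.396]},{"slide":[-2.2,46.3,2],"turn":[-0.07,0.347,-0.396]}]' -0.4
python3 -c "
from h import *
tablets('wrist',zlo=.041,zhi=.052,box=(-.08,.08,-.2,.2),frame=PRESS)
goto(press(.0017,.0387,.034),Rm=down(86.8))"
```

```text
clock: 32.05
tcp_pos: [0.6366, 0.0408, 0.1483]
orientation: [0.027, 1.0, 0.001, -0.004]
wrist_force: [0.3, -0.7, -0.1]
opening: 0.0597
gripper_force: 0.0
wrist ctr 0.5 120.6 size 66.4 46.2 longdir deg 0.0 z 46.4 n 5082
wrist ctr 1.5 38.7 size 66.0 46.1 longdir deg -0.3 z 46.4 n 5013
slide [-0.37 -0.21 11.47] turn [ 0.    -0.007  0.   ]
```

```bash
python3 -m crank '[{"slide":[-0.3,-0.2,5],"turn":[0,0,0]},{"slide":[-0.3,-0.2,9],"turn":[0,0,0]},{"slide":[-0.3,-0.2,10.8],"turn":[0,0,0]},{"slide":[-0.3,-0.2,11.5],"turn":[0,0,0]},{"slide":[-0.3,-0.2,11.5],"turn":[0,0,0]}]' -0.4 60
python3 -m crank '[{"slide":[0,0,0],"turn":[0,0,0]},{"slide":[0,0,0],"turn":[0,0,0]},{"slide":[0,0,0],"turn":[0,0,0]},{"slide":[0,0,0],"turn":[0,0,0]}]' 1 60
python3 -m crank '[{"slide":[0,0,-0.5],"turn":[0,0,0]},{"slide":[0,0,-5],"turn":[0,0,0]},{"slide":[0,0,-11],"turn":[0,0,0]},{"slide":[0,0,-13],"turn":[0,0,0]},{"slide":[0,0,-13],"turn":[0,0,0]}]'
python3 -c "
from h import *
inhand()
goto(rack(-.042,0,.11),Rm=rackR)"
```

```text
clock: 32.72
tcp_pos: [0.6393, 0.0365, 0.0358]
orientation: [0.028, 1.0, 0.001, -0.002]
wrist_force: [0.4, -0.9, -0.2]
opening: 0.0601
gripper_force: 0.0
clock: 33.22
tcp_pos: [0.6398, 0.0369, 0.0369]
orientation: [0.028, 1.0, 0.001, -0.001]
wrist_force: [-1.6, -1.1, 8.7]
opening: 0.0441
gripper_force: 60.8
clock: 33.85
tcp_pos: [0.6404, 0.037, 0.167]
orientation: [0.028, 1.0, 0.001, -0.001]
wrist_force: [0.3, 0.2, -1.5]
opening: 0.044
gripper_force: 61.7
in hand: x -31.0 34.0 ctr 1.5 top z -9.4 tilt 0.007 14250
slide [ 17.27 -34.93   2.84] turn [ 0.07  -0.347  0.396]
```

```bash
python3 -m crank '[{"slide":[17.3,-34.9,2],"turn":[0.07,-0.347,0.396]},{"slide":[17.3,-34.9,2],"turn":[0.07,-0.347,0.396]},{"slide":[17.3,-34.9,2],"turn":[0.07,-0.347,0.396]},{"slide":[17.3,-34.9,2],"turn":[0.07,-0.347,0.396]},{"slide":[17.3,-34.9,2],"turn":[0.07,-0.347,0.396]},{"slide":[17.3,-34.9,2],"turn":[0.07,-0.347,0.396]},{"slide":[17.3,-34.9,2],"turn":[0.07,-0.347,0.396]},{"slide":[17.3,-34.9,2],"turn":[0.07,-0.347,0.396]},{"slide":[17.3,-34.9,2],"turn":[0.07,-0.347,0.396]}]'
python3 -c "
from h import *
inhand()
goto(rack(-.042,0,.0068),Rm=rackR)
tablets('wrist',zlo=.010,zhi=.03,box=(-.1,.1,-.12,-.03),frame=RACK)
tablets('top',zlo=.041,zhi=.052,box=(-.08,.08,-.2,.2),frame=PRESS)"
```

```text
clock: 35.02
tcp_pos: [0.4471, -0.3012, 0.1448]
orientation: [0.222, 0.96, -0.039, 0.167]
wrist_force: [-0.4, 0.2, -1.5]
opening: 0.044
gripper_force: 61.7
in hand: x -31.2 33.9 ctr 1.4 top z -9.6 tilt 0.007 14252
slide [ 0.21 -0.11 11.08] turn [-0.    -0.001  0.001]
wrist ctr -43.8 -73.8 size 65.5 46.4 longdir deg 0.2 z 15.0 n 5116
top ctr -0.5 122.1 size 66.9 46.1 longdir deg 0.4 z 45.9 n 517
```

```bash
python3 -m crank '[{"slide":[0.1,-0.1,5],"turn":[0,0,0]},{"slide":[0.1,-0.1,9],"turn":[0,0,0]},{"slide":[0.1,-0.1,10.3],"turn":[0,0,0]},{"slide":[0.1,-0.1,10.9],"turn":[0,0,0]},{"slide":[0.1,-0.1,11.2],"turn":[0,0,0]},{"slide":[0.1,-0.1,11.3],"turn":[0,0,0]},{"slide":[0.1,-0.1,11.3],"turn":[0,0,0]}]'
python3 -m crank '[{"slide":[0,0,0],"turn":[0,0,0]},{"slide":[0,0,0],"turn":[0,0,0]},{"slide":[0,0,0],"turn":[0,0,0]},{"slide":[0,0,0],"turn":[0,0,0]}]' -0.3
python3 -m crank '[{"slide":[0,0,-1],"turn":[0,0,0]},{"slide":[0,0,-4],"turn":[0,0,0]},{"slide":[0,0,-9],"turn":[0,0,0]},{"slide":[0,0,-13],"turn":[0,0,0]},{"slide":[0,0,-13],"turn":[0,0,0]}]'
python3 -c "
from h import *
goto(press(.0005,.1205,.15),Rm=down(86.8))
tablets('wrist',zlo=.010,zhi=.03,box=(-.1,.1,-.12,.12),frame=RACK)
tablets('top',zlo=.041,zhi=.052,box=(-.08,.08,-.2,.2),frame=PRESS)"
```

```text
clock: 36.05
tcp_pos: [0.4807, -0.3194, 0.0398]
orientation: [0.222, 0.959, -0.039, 0.168]
wrist_force: [-0.5, -0.0, -0.9]
opening: 0.0442
gripper_force: 61.7
clock: 36.55
tcp_pos: [0.4804, -0.3195, 0.039]
orientation: [0.223, 0.96, -0.039, 0.168]
wrist_force: [1.6, -0.6, -0.7]
opening: 0.0554
gripper_force: 0.0
clock: 37.17
tcp_pos: [0.4415, -0.2994, 0.1641]
orientation: [0.222, 0.959, -0.039, 0.17]
wrist_force: [0.3, -0.1, -0.4]
opening: 0.0559
gripper_force: 0.0
slide [ 0.81 46.33  1.28] turn [-0.068  0.347 -0.395]
wrist ctr -43.7 -73.7 size 65.6 46.2 longdir deg 0.1 z 15.0 n 4461
wrist ctr -41.0 -1.2 size 66.4 46.0 longdir deg -0.2 z 15.0 n 4397
top ctr -0.8 122.0 size 66.9 46.3 longdir deg 0.0 z 46.2 n 519
```

```bash
python3 -m crank '[{"slide":[0.8,46.3,1],"turn":[-0.068,0.347,-0.395]},{"slide":[0.8,46.3,1],"turn":[-0.068,0.347,-0.395]},{"slide":[0.8,46.3,1],"turn":[-0.068,0.347,-0.395]},{"slide":[0.8,46.3,1],"turn":[-0.068,0.347,-0.395]},{"slide":[0.8,46.3,1],"turn":[-0.068,0.347,-0.395]},{"slide":[0.8,46.3,1],"turn":[-0.068,0.347,-0.395]},{"slide":[0.8,46.3,1],"turn":[-0.068,0.347,-0.395]},{"slide":[0.8,46.3,1],"turn":[-0.068,0.347,-0.395]},{"slide":[0.8,46.3,1],"turn":[-0.068,0.347,-0.395]}]' -0.4
python3 -c "
from h import *
tablets('wrist',zlo=.041,zhi=.052,box=(-.08,.08,-.2,.2),frame=PRESS)
goto(press(.0003,.1207,.034),Rm=down(86.8))"
```

```text
clock: 38.4
tcp_pos: [0.6408, 0.119, 0.1468]
orientation: [0.028, 1.0, -0.0, -0.004]
wrist_force: [-0.0, -0.4, 1.1]
opening: 0.0596
gripper_force: 0.0
wrist ctr 0.2 120.8 size 65.8 46.1 longdir deg 0.1 z 46.4 n 5056
slide [-0.23  0.18 11.33] turn [-0.002 -0.007 -0.001]
```

```bash
python3 -m crank '[{"slide":[-0.2,0,5],"turn":[0,0,0]},{"slide":[-0.2,0.1,9],"turn":[0,0,0]},{"slide":[-0.2,0.1,10.7],"turn":[0,0,0]},{"slide":[-0.2,0.1,11.3],"turn":[0,0,0]},{"slide":[-0.2,0.1,11.3],"turn":[0,0,0]}]' -0.4 60
python3 -m crank '[{"slide":[0,0,0],"turn":[0,0,0]},{"slide":[0,0,0],"turn":[0,0,0]},{"slide":[0,0,0],"turn":[0,0,0]},{"slide":[0,0,0],"turn":[0,0,0]}]' 1 60
python3 -m crank '[{"slide":[0,0,-0.5],"turn":[0,0,0]},{"slide":[0,0,-5],"turn":[0,0,0]},{"slide":[0,0,-11],"turn":[0,0,0]},{"slide":[0,0,-13],"turn":[0,0,0]},{"slide":[0,0,-13],"turn":[0,0,0]}]'
python3 -c "
from h import *
inhand()
goto(rack(-.042,.073,.11),Rm=rackR)"
```

```text
clock: 39.08
tcp_pos: [0.6429, 0.1179, 0.0367]
orientation: [0.029, 1.0, -0.0, -0.002]
wrist_force: [-0.3, 0.7, -0.2]
opening: 0.0595
gripper_force: 0.0
clock: 39.58
tcp_pos: [0.6432, 0.1183, 0.0377]
orientation: [0.029, 1.0, 0.0, -0.002]
wrist_force: [-2.8, -0.5, 8.7]
opening: 0.0441
gripper_force: 60.5
clock: 40.2
tcp_pos: [0.6437, 0.1188, 0.1675]
orientation: [0.028, 1.0, 0.0, -0.001]
wrist_force: [0.6, 0.4, -2.8]
opening: 0.0436
gripper_force: 61.9
in hand: x -31.2 34.2 ctr 1.5 top z -8.6 tilt 0.008 14181
slide [ 14.28 -36.41   2.95] turn [ 0.068 -0.347  0.395]
```

```bash
python3 -m crank '[{"slide":[14.3,-36.4,2],"turn":[0.068,-0.347,0.395]},{"slide":[14.3,-36.4,2],"turn":[0.068,-0.347,0.395]},{"slide":[14.3,-36.4,2],"turn":[0.068,-0.347,0.395]},{"slide":[14.3,-36.4,2],"turn":[0.068,-0.347,0.395]},{"slide":[14.3,-36.4,2],"turn":[0.068,-0.347,0.395]},{"slide":[14.3,-36.4,2],"turn":[0.068,-0.347,0.395]},{"slide":[14.3,-36.4,2],"turn":[0.068,-0.347,0.395]},{"slide":[14.3,-36.4,2],"turn":[0.068,-0.347,0.395]},{"slide":[14.3,-36.4,2],"turn":[0.068,-0.347,0.395]}]'
python3 -c "
from h import *
inhand()
goto(rack(-.042,.073,.0072),Rm=rackR)
tablets('wrist',zlo=.010,zhi=.03,box=(-.1,.1,-.12,.03),frame=RACK)"
```

```text
clock: 41.38
tcp_pos: [0.4792, -0.2361, 0.1461]
orientation: [0.222, 0.96, -0.039, 0.167]
wrist_force: [-0.3, -0.2, -0.3]
opening: 0.0439
gripper_force: 61.9
in hand: x -31.3 34.1 ctr 1.4 top z -8.8 tilt 0.007 14372
slide [ 0.25 -0.06 11.15] turn [-0.001 -0.001  0.001]
wrist ctr -43.7 -73.5 size 65.7 47.4 longdir deg -0.1 z 14.9 n 5228
wrist ctr -41.1 -1.0 size 66.2 46.3 longdir deg -0.2 z 14.9 n 5074
```

```bash
python3 -m crank '[{"slide":[0.2,-0.1,5],"turn":[0,0,0]},{"slide":[0.2,-0.1,9],"turn":[0,0,0]},{"slide":[0.2,-0.1,10.3],"turn":[0,0,0]},{"slide":[0.2,-0.1,10.9],"turn":[0,0,0]},{"slide":[0.2,-0.1,11.2],"turn":[0,0,0]},{"slide":[0.2,-0.1,11.3],"turn":[0,0,0]},{"slide":[0.2,-0.1,11.3],"turn":[0,0,0]}]'
python3 -m crank '[{"slide":[0,0,0],"turn":[0,0,0]},{"slide":[0,0,0],"turn":[0,0,0]},{"slide":[0,0,0],"turn":[0,0,0]},{"slide":[0,0,0],"turn":[0,0,0]}]' -0.3
python3 -m crank '[{"slide":[0,0,-1],"turn":[0,0,0]},{"slide":[0,0,-4],"turn":[0,0,0]},{"slide":[0,0,-9],"turn":[0,0,0]},{"slide":[0,0,-15],"turn":[0,0,0]},{"slide":[0,0,-18],"turn":[0,0,0]},{"slide":[0,0,-18],"turn":[0,0,0]},{"slide":[0,0,-18],"turn":[0,0,0]},{"slide":[0,0,-18],"turn":[0,0,0]}]'
python3 -c "
from h import *
tablets('wrist',zlo=.010,zhi=.03,box=(-.1,.1,-.12,.12),frame=RACK)
snap('scene','s9')"
```

```text
clock: 42.35
tcp_pos: [0.5118, -0.2527, 0.0397]
orientation: [0.222, 0.96, -0.039, 0.168]
wrist_force: [-3.2, 1.9, 2.7]
opening: 0.0439
gripper_force: 62.4
clock: 42.85
tcp_pos: [0.5118, -0.2538, 0.0399]
orientation: [0.223, 0.96, -0.039, 0.168]
wrist_force: [-0.8, 0.2, 0.3]
opening: 0.0552
gripper_force: 0.0
clock: 43.85
tcp_pos: [0.4572, -0.2262, 0.2097]
orientation: [0.222, 0.96, -0.038, 0.169]
wrist_force: [-0.2, 0.5, 0.2]
opening: 0.0557
gripper_force: 0.0
wrist ctr -43.5 -73.6 size 65.9 46.8 longdir deg -0.0 z 14.9 n 3328
wrist ctr -42.4 72.3 size 66.0 45.9 longdir deg 0.3 z 15.0 n 3212
wrist ctr -41.3 -1.1 size 65.8 46.1 longdir deg -0.1 z 14.9 n 3225
```

View pics/s9.png

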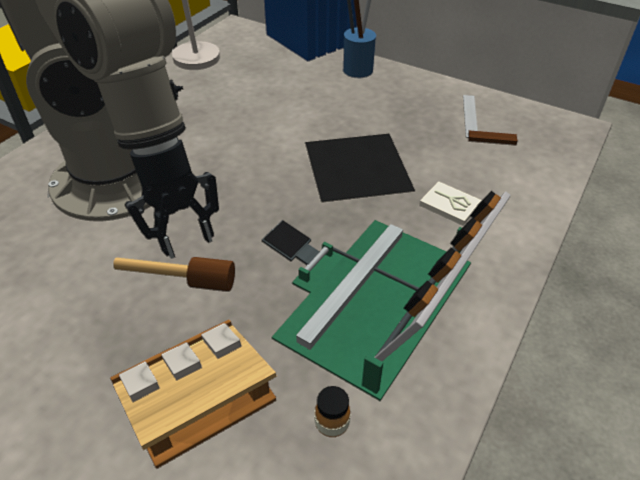

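All three tablets lie flat on the rack at (140,380), (182,359) and (222,340). The treadle is up, nothing else has moved, and the gripper is clear, so I hand in.

```bash
python3 -c "
from bench import ctrl
print(ctrl.finish_job())"
```

```text
the job is handed in; nothing more can be done
None
```

I pressed all three tablets on the ledge with the treadle held at its stop for over a second, then laid them flat on the rack with the treadle back up, the mallet, relief and jar untouched, and handed the job in; no verdict came back, and I couldn't make out the printed outline in the pictures.

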